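Slide the butter dish round the tableware into its bay, snug against the divider

TASK

Without lifting it, slide the heavy butter dish along the worktop, round the food tin, the egg cup and the espresso mug that stand about in the way without touching any of them, and in between the two wooden rails of its bay. Gently press it up snug against the rubber buffers of the steel divider (for a moment it should bear on the divider with about 10 newtons, not less than 6 nor more than 15) and do not shift the divider, then take the hand off; leave the salt shaker beside the bay and the timer where they stand.

Things in the scene. Friction and masses are not known exactly. Their poses are not given: they have to be found in the camera images.
- dish: Rectangular terracotta butter dish with flat wooden lid, on four felt pads, 0.55 to 0.95 kg: 110 mm along x, 140 mm along y, 64 mm high; flat upright sides from 9 to 38 mm height. Too wide to grasp: push its sides with the fingers. Origin: centre of its underside; x points roughly away from the robot at the start, z up. Slides with 1.5 to 4.5 N (more if the fingers bear down on it).
- bay: Fixed wooden bay without a floor: two rails 26 mm high, 14 mm thick, 135 mm long, 155 mm clear between them, with flared tips reaching 25 mm further to the front, and a cross bar at the back. Origin: on the worktop, midway between the front ends of the rails; x into the bay, y to the left, z up. A straight slide brings the dish from its start clear of all to 105 mm before the origin.
- divider: Upright steel plate between the rails, 152 mm wide, 50 mm high, that can slide along them; friction holds it up to about 18 N. Two round black rubber buffers on its front (18 mm wide, 45 mm either side of the middle) stand out 3 to 18 mm, differently each time: the dish comes to bear on these. Origin: worktop level, middle of the plate's front face, 85 to 105 mm behind the bay's origin; axes as the bay's.
- tin: Round metal food tin, 57 mm in diameter, 72 mm high, standing fast on the worktop; an obstacle. Origin: centre of its underside.
- espresso_mug: Small white mug, body 58 mm across, 87 mm over its handle, 53 mm high, standing fast out on the open worktop (a like mug at the far left wall has no part in this); an obstacle. The handle points away from the robot. Origin: centre of its underside, measured over mug and handle.
- egg_cup: White egg cup, 49 mm in diameter, 56 mm high, standing fast out on the open worktop (a like one at the back wall has no part in this); an obstacle. Origin: centre of its underside.
- salt_shaker: Loose glass salt shaker, 44 mm in diameter, 90 mm high, just left of the bay (a like one at the back wall has no part in this); not to be disturbed. Origin: centre of its underside.
- timer: Loose round kitchen timer, 65 mm in diameter, 45 mm high; not to be disturbed. Origin: centre of its underside.

How it is judged:
On the way, in this order (a step that is already met when the one before it is completed fails the run):
1. the dish stands in front of the bay, on its centre line within 25 mm, not yet in it by more than 30 mm (y of dish in the frame of bay between -0.025 and 0.025 m and x of dish in the frame of bay below -0.025 m), for 0.05 s.
2. between the rails, the dish is pressed on the divider with 6 N or more for 0.2 s (contact force between dish and divider above 6 N and x of dish in the frame of bay above 0.004 m), for 0.2 s.
At the end, for the whole second after the job is handed in: The dish stands flat and still on the worktop between the rails, within 12 mm of the bay's centre line and 0.06 rad of its direction, its rear side within 21 mm of the divider plate (on its buffers), after having been pressed on the divider with 6 N or more for 0.2 s (y of dish in the frame of bay between -0.012 and 0.012 m and x of dish in the frame of divider above -0.076 m and angle between the x axis of dish and the x axis of bay, either way round below 0.06 rad and height (world z) of dish below 0.006 m and angle between dish's own z axis and vertical below 0.05 rad and linear speed of dish below 0.01 m/s); the robot touches nothing.
It fails at once if the tin, the mug or the egg cup is touched, by the dish or by the robot (more than 0.5 N) (contact force between any of tin, espresso_mug, egg_cup and anything else above 0.5 N).
It fails at once if the divider is shifted by more than 3 mm (distance of divider from where it was at the start of the episode above 0.003 m).
It fails at once if the dish is pressed on the divider with more than 15 N, or on the bay as a whole with more than 20 N (contact force between dish and divider above 15 N or contact force between dish and bay above 20 N).
It fails at once if the dish is lifted (origin above 12 mm) or tipped (0.15 rad) (height (world z) of dish above 0.012 m or angle between dish's own z axis and vertical above 0.15 rad).
It fails at once if the salt shaker or the timer is moved by more than 15 mm (distance of any of salt_shaker, timer from where it was at the start of the episode above 0.015 m).
It also fails if it takes over 72 s, if anything falls off the work surface, if the arm or the gripper's body presses on something with over 40 N, if the wrist force passes 120 N, or if a joint passes its speed limit or range.

ROBOT

A 6-joint arm with a two-finger parallel gripper is mounted at the origin on a cart in front of the work surface, level with it; the furniture and walls round the work are solid. World frame = base frame: x ahead of the robot, y to its left, z up, the work surface at z = 0. Lengths are in m, angles in rad, forces in N, time in s.
With the tool pointing down it reaches from about 0.35 to 0.725 m from the base axis. Payload 6 kg.
Tool frame: the origin (TCP) lies between the finger pads; the fingertips stand 19 mm ahead of it and the grasp point (between the pads) is the TCP; z points along the fingers, y is the line along which they close (so a half turn about z gives the same grasp; the last joint's range is limited). The gripper opens to 85 mm and grips with 20 to 120 N. Pads are 22 mm wide; open, the fingers measure 114 mm over their backs; the gripper's body (76 mm by 85 mm) begins 54 mm behind the grasp point. The pads swing forward as they close: fully open they stand 13 mm farther back than shut.
Start: joints at [-0.805, 0.04, 0.085, 0, -1.615, -0.334], TCP at [0.251, -0.545, 0.25] pointing down, gripper open.
Joint ranges: [-2.56, 2.56], [-1.29, 2.01], [-1.08, 1.49], [-3.29, 1.98], [-2.81, -0.18], [-2.99, 2.99]. Speed limits (rad/s): [2.57, 2.57, 3.01, 3.14, 3.14, 3.14].

INTERFACE

Orientations are given as a unit quaternion [x, y, z, w].
In Python, from station import r gives the robot as it stands. The module is installed in compiled form; this text tells all that it offers.
- The arm moves only by the tool servo_tool, never from a script. Its argument "rows" is a list of rows, each a list of 2 entries, a list of its own where there are three numbers: the shift along the tool's x, y, z in m, then the turn, a rotation vector about the tool's x, y, z in degrees. In form: [[[x, y, z], [wx, wy, wz]], ...]. A call has 1 to 5 rows; each row is the pose to reach, as a shift and turn from the pose commanded when the call began, along the tool's axes at that moment; what a row does not reach only later rows make up. A row lasts 1/10 s, in which the tool goes at most 50 mm and 8.59 degrees, less where a joint would pass 70% of its speed; a pose out of reach is approached as far as the arm can. A call with a gripper value outside its range is refused whole. "jaw" is the closure, from 0 (fully open) to 1 (shut), set as the call begins (left out, the last holds). The fingers move at their own pace and stop on an object; "newtons" is the grip in N (left out, the last holds). Time passes only in rows, so rows that repeat a pose let the fingers close. It gives the time, the measured TCP pose, the force, the opening and the grip force at its end, in the units of the state.
- r.state(): the state, without advancing time (a new reading comes with each control period).
- r.capture(name): name is "side" or "top" or "wrist"; returns (picture, depth): 400x640x3 uint8, blue, green, red; 400x640 float32, m along the optical axis (not along the pixel's ray), 0 where there is no reading.
- r.camera_info(name): a dict with "camera_matrix" (3x3 intrinsics, pixels), "xyz" and "attitude" of the camera in the world; the wrist camera has in their place "tool_from_camera" (4x4, takes a point from camera to tool coordinates, whose origin is the TCP and whose axes are the flange's). Camera axes: x right, y up, looking along -z (the intrinsics and any distortion apply to the point x, -y, -z); pixel columns grow to the right and rows downward; lengths in m; the calibration is good to about 2 mm. A picture is of the moment at which its call begins: read the wrist's pose just before it. camera_info takes no time and is no camera call.
- r.job_done(): hands the job in; it is judged then, once.
The state is a dict: "time": time; "joint_pos": joint angles; "joint_vel": joint speeds; "effort": joint torques, N m; "position": TCP position; "tool_rot": TCP orientation; "force": force on the tool from outside, world axes, zero at the start; "ft_torque": the same for the moment, N m; "width": finger opening in m; "gripper_force": force on a finger pad.
Only numpy, scipy, OpenCV 4.12 (cv2) and the standard library are available. Lean on these libraries where they do the work, as an engineer would, in place of code of your own. Each camera call takes 0.05 s, during which the arm holds its last target. There are 200 camera calls.

## Working session

There is one attempt and no reset: what is moved stays moved. The work goes in short steps, Python scripts to look and compute and a tool call to move; the robot and the scene stay as the last step left them, time stands still between calls to the robot, and variables do not carry over. Pictures are saved under pics/ and viewed, at most 13 in all, crops included, and the job is handed in when it is done.

Besides the shell and the picture viewer there is one more tool, called after ">>>" as name([rows], argument=value, ...), one row to a line, values as JSON. servo_tool: Moves the arm, as the interface text tells. Its arguments: {"type":"object","properties":{"rows":{"type":"array","items":{"type":"array"}},"jaw":{"type":"number"},"newtons":{"type":"number"}},"required":["rows"]}

```bash
mkdir -p pics; python3 - <<'E'
from station import r
import cv2,numpy as np
np.set_printoptions(precision=4,suppress=True)
print(r.state())
for n in ("top","side"):
    p,d=r.capture(n); cv2.imwrite(f"pics/{n}0.png",p); np.save(f"{n}_d.npy",d); print(n,r.camera_info(n))
print(r.camera_info("wrist"))
E
```

```text
{'time': 0.0, 'joint_pos': array([-0.8053,  0.0408,  0.0838, -0.0005, -1.6155, -0.3337]), 'joint_vel': array([ 0.0011, -0.0015, -0.0011,  0.0017,  0.0004,  0.0009]), 'effort': array([  0.0011, -36.8194,  34.7416,   6.9321,  -0.0053,  -0.    ]), 'position': array([ 0.251 , -0.5446,  0.2493]), 'tool_rot': array([-0.2142,  0.9768,  0.0008, -0.0003]), 'force': array([-0.4951, -0.0965,  0.4583]), 'ft_torque': array([ 0.0234, -0.0305, -0.0255]), 'gripper_force': 0.0, 'width': 0.08541849000679522}
top {'camera_matrix': array([[369.1502,   0.    , 324.3169],
       [  0.    , 369.1502, 197.7326],
       [  0.    ,   0.    ,   1.    ]]), 'xyz': array([0.3821, 0.184 , 1.059 ]), 'attitude': array([-0.0756,  0.0846,  0.7572, -0.6432])}
side {'camera_matrix': array([[473.1053,   0.    , 319.8944],
       [  0.    , 473.1053, 204.1106],
       [  0.    ,   0.    ,   1.    ]]), 'xyz': array([0.0383, 1.0168, 0.5817]), 'attitude': array([-0.1484,  0.4986,  0.8149, -0.2557])}
{'camera_matrix': array([[325.8681,   0.    , 322.4343],
       [  0.    , 325.8681, 198.7922],
       [  0.    ,   0.    ,   1.    ]]), 'tool_from_camera': array([[-0.0007,  0.9589,  0.2836,  0.0722],
       [ 1.    ,  0.0006,  0.0002,  0.0008],
       [ 0.    ,  0.2836, -0.9589, -0.1234],
       [ 0.    ,  0.    ,  0.    ,  1.    ]])}
```

View pics/top0.png

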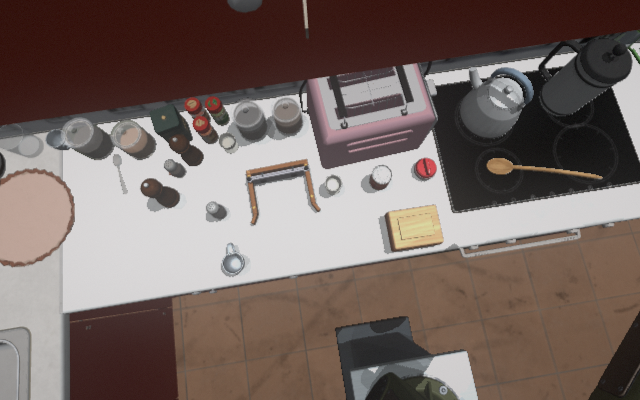

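View pics/side0.png

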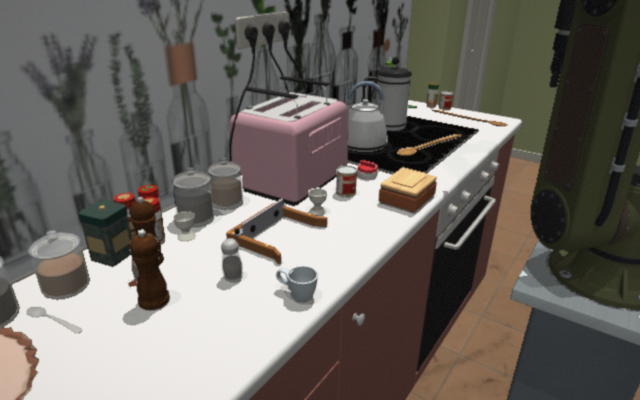

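Top view: dish (414,228), tin (380,177), egg cup (333,185), timer (426,168), bay (282,190) opening to the lower side, salt shaker (215,210), mug (233,262). The side view shows the same layout. Next I'll turn these pixels into positions.

```bash
cat > h.py <<'E'
import numpy as np,cv2
from scipy.spatial.transform import Rotation as R
from station import r
np.set_printoptions(precision=4,suppress=True)
def cam(n,pose=None):
    i=r.camera_info(n);K=i["camera_matrix"]
    if n=="wrist":
        T=i["tool_from_camera"];s=pose or r.state();Q=R.from_quat(s["tool_rot"]).as_matrix()
        return K,Q@T[:3,:3],Q@T[:3,3]+s["position"]
    return K,R.from_quat(i["attitude"]).as_matrix(),np.array(i["xyz"])
def rays(c,uv):
    K,Q,o=c;uv=np.atleast_2d(uv).astype(float)
    d=np.c_[(uv[:,0]-K[0,2])/K[0,0],-(uv[:,1]-K[1,2])/K[1,1],-np.ones(len(uv))]
    return d@Q.T
def onplane(c,uv,z):
    d=rays(c,uv);return c[2]+d*((z-c[2][2])/d[:,2])[:,None]
def proj(c,P):
    K,Q,o=c;q=(np.atleast_2d(P)-o)@Q
    return np.c_[K[0,2]+K[0,0]*q[:,0]/-q[:,2],K[1,2]-K[1,1]*q[:,1]/-q[:,2]]
def cloud(c,d):
    h,w=d.shape;v,u=np.mgrid[:h,:w];uv=np.c_[u.ravel(),v.ravel()]
    return (c[2]+rays(c,uv)*d.reshape(-1,1)).reshape(h,w,3)
E
python3 - <<'E'
from h import *
c=cam("top");p=cv2.imread("pics/top0.png");P=cloud(c,np.load("top_d.npy"))
print("table z",np.median(P[220:250,300:370,2]))
for n,(u,v),z in [("dish",(414,228),.064),("tin",(380,177),.072),("egg",(333,185),.056),("timer",(426,168),.045),("salt",(215,210),.09),("mug",(233,262),.053)]:
    w=P[v-32:v+33,u-32:u+33];m=(w[...,2]>.012)&(w[...,2]<.12)
    k,l=cv2.connectedComponents(m.astype(np.uint8));q=w[l==l[32,32]]
    top=q[q[:,2]>np.percentile(q[:,2],95)-.008]
    print(n,onplane(c,[u,v],z),len(q),"zmax",q[:,2].max(),"top centre",(top.min(0)+top.max(0))/2,"ext",np.ptp(top,axis=0))
cv2.imwrite("pics/crop0.png",cv2.resize(p[145:285,200:450],None,fx=3.2,fy=3.2,interpolation=cv2.INTER_CUBIC))
E
```

```text
table z -0.0011944564742414343
dish [[ 0.4877 -0.0739  0.064 ]] 2112 zmax 0.06975013911273908 top centre [ 0.4925 -0.0796  0.0636] ext [0.1048 0.1351 0.0123]
tin [[ 0.6417 -0.0094  0.072 ]] 426 zmax 0.07415211080804529 top centre [ 0.6506 -0.0171  0.0692] ext [0.057  0.0565 0.0099]
egg [[0.6444 0.1222 0.056 ]] 231 zmax 0.05841553130435928 top centre [0.6521 0.1209 0.0533] ext [0.0476 0.0469 0.0103]
timer [[ 0.6537 -0.15    0.045 ]] 376 zmax 0.046487999636496635 top centre [ 0.6604 -0.1614  0.0414] ext [0.0461 0.0285 0.0102]
salt [[0.6186 0.4476 0.09  ]] 262 zmax 0.09093117919624061 top centre [0.6297 0.4577 0.0857] ext [0.0272 0.0295 0.0104]
mug [[0.4775 0.4234 0.053 ]] 3888 zmax 1.0589623672966209 top centre [0.4853 0.3585 0.5269] ext [0.2062 0.349  1.0641]
```

View pics/crop0.png

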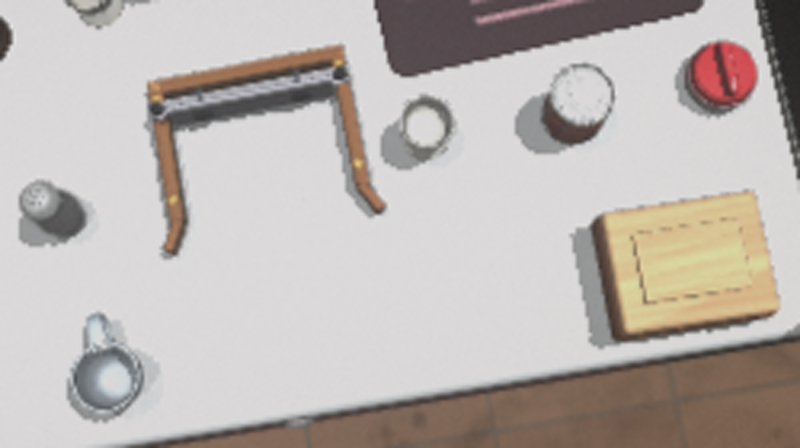

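Crop: bay's rails run from the cross bar (150..345, 50..85) to flared tips (172,250) and (380,210). The dish is at (690,265), and the egg cup (427,128) stands just right of the right rail. Next I'll fit the dish and bay frames.

```bash
python3 - <<'E'
from h import *
c=cam("top");p=cv2.imread("pics/top0.png");P=cloud(c,np.load("top_d.npy"))
def pt(x,y,z): return onplane(c,[200+x/3.2,145+y/3.2],z)[0]
# dish
w=P[190:265,375:455].reshape(-1,3);q=w[(w[:,2]>.055)&(w[:,2]<.075)]
print("dish rect",cv2.minAreaRect(q[:,:2].astype(np.float32)*1000))
for a in [(598,222),(755,192),(778,312),(618,338)]: print(" corner",pt(*a,.064))
# bay
hsv=cv2.cvtColor(p,cv2.COLOR_BGR2HSV)
m=(hsv[...,0]<18)&(hsv[...,1]>100);m[:150]=0;m[228:]=0;m[:,:240]=0;m[:,325:]=0
m&=(P[...,2]>.018)&(P[...,2]<.034)
v,u=np.nonzero(m);X=onplane(c,np.c_[u,v],.026)[:,:2]*1000
lab=[]
for nm,s in (("left",u<262),("right",u>300)):
    for lo,hi in ((168,196),):
        t=s&(v>lo)&(v<hi-(4 if nm=="right" else 0))&(v>168)
        l=cv2.fitLine(X[t].astype(np.float32),cv2.DIST_HUBER,0,.01,.01).ravel();print(nm,t.sum(),l,np.degrees(np.arctan2(l[1],l[0])))
t=(u>255)&(u<303)&(v<175)
l=cv2.fitLine(X[t].astype(np.float32),cv2.DIST_HUBER,0,.01,.01).ravel();print("bar",t.sum(),l,np.degrees(np.arctan2(l[1],l[0])))
for nm,a in (("Ltip",(172,250)),("Lbend",(180,215)),("Lscrew",(173,200)),("Rtip",(380,210)),("Rbend",(360,180)),("Rscrew",(358,163))): print(nm,pt(*a,.026))
print("divider top L,R",pt(160,112,.05),pt(343,78,.05))
print("mug rim",pt(107,375,.053),"handle",pt(97,318,.045),"timer",pt(724,73,.045))
E
```

```text
dish rect ((492.8141174316406, -80.4411849975586), (136.08929443359375, 105.44944763183594), 89.48933410644531)
 corner [ 0.5364 -0.0088  0.064 ]
 corner [ 0.5402 -0.147   0.064 ]
 corner [ 0.4367 -0.1425  0.064 ]
 corner [ 0.4371 -0.0057  0.064 ]
left 103 [  0.9748  -0.223  693.4214 353.0095] -12.886442
right 72 [  0.9998   0.0216 674.467  188.4322] 1.240275
bar 143 [  0.0389  -0.9992 734.1175 267.691 ] -87.76805
Ltip [0.5787 0.3603 0.026 ]
Lbend [0.6088 0.3495 0.026 ]
Lscrew [0.6234 0.354  0.026 ]
Rtip [0.5844 0.173  0.026 ]
Rbend [0.6143 0.1864 0.026 ]
Rscrew [0.6301 0.1857 0.026 ]
divider top L,R [0.6988 0.352  0.05  ] [0.7035 0.1869 0.05  ]
mug rim [0.4768 0.4223 0.053 ] handle [0.5269 0.4275 0.045 ] timer [ 0.6541 -0.1508  0.045 ]
```

>>> servo_tool([
  [[-0.03,0.033,0],[0,0,0]],
  [[-0.06,0.067,0],[0,0,0]],
  [[-0.09,0.1,0],[0,0,0]],
  [[-0.12,0.134,0],[0,0,0]],
  [[-0.15,0.167,0],[0,0,0]],
])

```text
time: 0.6
position: [0.3174, -0.3288, 0.2498]
tool_rot: [-0.214, 0.977, 0.0, -0.0]
force: [1.3, 1.0, 0.3]
width: 0.0858
gripper_force: 0.0
```

>>> servo_tool([
  [[-0.03,0.033,0],[0,0,0]],
  [[-0.06,0.067,0],[0,0,0]],
  [[-0.09,0.1,0],[0,0,0]],
  [[-0.12,0.134,0],[0,0,0]],
  [[-0.15,0.167,0],[0,0,0]],
])

```text
time: 1.1
position: [0.3837, -0.1141, 0.2503]
tool_rot: [-0.214, 0.977, 0.0, 0.0]
force: [0.8, 0.4, 0.1]
width: 0.0851
gripper_force: 0.0
```

>>> servo_tool([
  [[-0.03,0.033,0],[0,0,5]],
  [[-0.06,0.067,0],[0,0,10]],
  [[-0.09,0.1,0],[0,0,15]],
  [[-0.12,0.134,0],[0,0,20]],
  [[-0.15,0.167,0],[0,0,24.7]],
])

```text
time: 1.6
position: [0.4501, 0.1005, 0.2502]
tool_rot: [0.001, 1.0, 0.0, 0.0]
force: [1.1, -0.9, 1.6]
width: 0.0855
gripper_force: 0.0
```

>>> servo_tool([
  [[0,0,0],[0,0,0]],
  [[0,0,0],[0,0,0]],
  [[0,0,0],[0,0,0]],
], jaw=0.25, newtons=30)

```text
time: 1.9
position: [0.45, 0.0979, 0.2503]
tool_rot: [-0.0, 1.0, -0.0, -0.0]
force: [-0.4, -1.1, 0.5]
width: 0.0642
gripper_force: 0.0
```

```bash
python3 - <<'E'
from h import *
s=r.state();print({k:s[k] for k in("time","position","tool_rot","joint_pos","width")})
p,d=r.capture("wrist");cv2.imwrite("pics/w1.png",p);np.save("w1d.npy",d)
import pickle;pickle.dump(s,open("w1s.pkl","wb"))
E
```

```text
{'time': 1.9, 'position': array([0.45  , 0.0979, 0.2503]), 'tool_rot': array([-0.0004,  1.    , -0.0001, -0.0001]), 'joint_pos': array([ 0.6551, -0.3385, -0.2533,  0.    , -1.6563, -2.2251]), 'width': 0.064220416128584}
```

View pics/w1.png

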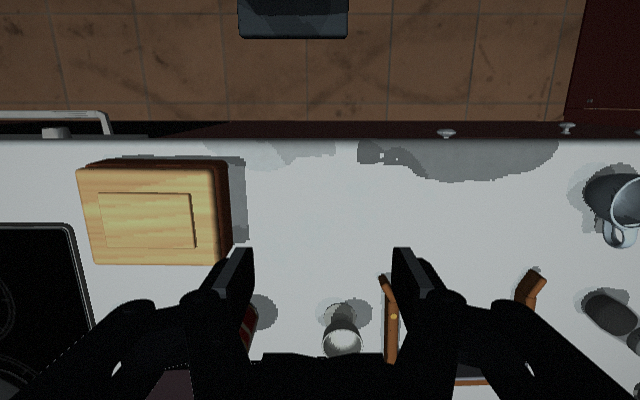

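The wrist view (upside down, far side at the bottom) shows the dish lid with corners about (78,170), (214,170), (228,260) and (97,265). The bay is partly hidden by the fingers: right rail at (390,320), left tip at (535,285).

```bash
python3 - <<'E'
from h import *
import pickle
s=pickle.load(open("w1s.pkl","rb"));c=cam("wrist",s);P=cloud(c,np.load("w1d.npy"));p=cv2.imread("pics/w1.png")
print("table",np.median(P[200:240,260:370],axis=(0,1)))
m=np.zeros(p.shape[:2],np.uint8);m[150:275,60:240]=((P[150:275,60:240,2]>.056)&(P[150:275,60:240,2]<.075))
hsv=cv2.cvtColor(p,cv2.COLOR_BGR2HSV);m&=(hsv[...,2]>130).astype(np.uint8)
v,u=np.nonzero(m);X=onplane(c,np.c_[u,v],.064)
print("lid",cv2.minAreaRect((X[:,:2]*1000).astype(np.float32)))
print("depth lid",cv2.minAreaRect((P[m>0][:,:2]*1000).astype(np.float32)),np.median(P[m>0][:,2]))
print("bend R, screw",onplane(c,[[388,277],[394,317]],.026),"Ltip",onplane(c,[[535,270]],.026))
E
```

```text
table [ 0.5144  0.0892 -0.0012]
lid ((490.8844299316406, -76.8154067993164), (130.7294921875, 100.99507904052734), 89.39075469970703)
depth lid ((493.2498474121094, -80.78846740722656), (134.10723876953125, 103.95037841796875), 89.37456512451172) 0.060395452606297806
bend R, screw [[0.5779 0.1769 0.026 ]
 [0.6339 0.1876 0.026 ]] Ltip [[0.5685 0.3511 0.026 ]]
```

>>> servo_tool([
  [[0,-0.045,0],[0,0,0]],
  [[-0.01,-0.09,0],[0,0,0]],
  [[-0.02,-0.135,0],[0,0,0]],
  [[-0.03,-0.18,0],[0,0,0]],
  [[-0.04,-0.225,0],[0,0,0]],
])

```text
time: 2.45
position: [0.4898, -0.1295, 0.251]
tool_rot: [0.0, 1.0, 0.0, 0.001]
force: [1.1, 0.8, 1.0]
width: 0.064
gripper_force: 0.0
```

>>> servo_tool([
  [[0,-0.04,0],[0,0,0]],
  [[0,-0.08,0],[0,0,0]],
  [[0,-0.08,0],[0,0,-8.5]],
  [[0,-0.08,0],[0,0,-17]],
  [[0,-0.08,0],[0,0,-25.5]],
])

```text
time: 2.95
position: [0.4894, -0.2081, 0.2505]
tool_rot: [-0.223, 0.975, -0.0, 0.0]
force: [0.3, 0.4, -0.2]
width: 0.0641
gripper_force: 0.0
```

>>> servo_tool([
  [[0,0,0.01],[0,0,-8.5]],
  [[0,0,0.03],[0,0,-17]],
  [[0,0,0.05],[0,0,-25.5]],
  [[0,0,0.08],[0,0,-34]],
  [[0,0,0.1],[0,0,-42.5]],
])

```text
time: 3.45
position: [0.4891, -0.2073, 0.1487]
tool_rot: [-0.561, 0.828, 0.001, -0.0]
force: [-0.7, -0.2, -0.4]
width: 0.064
gripper_force: 0.0
```

>>> servo_tool([
  [[0,0,0.02],[0,0,-8.5]],
  [[0,0,0.05],[0,0,-17]],
  [[0,0,0.08],[0,0,-22]],
  [[0,0,0.08],[0,0,-22]],
])

```text
time: 3.85
position: [0.4871, -0.2067, 0.0661]
tool_rot: [-0.707, 0.707, 0.003, -0.002]
force: [-0.4, 0.6, -1.0]
width: 0.0642
gripper_force: 0.0
```

```bash
python3 - <<'E'
from h import *
s=r.state();print({k:s[k] for k in("time","position","tool_rot","joint_pos","width","force")})
p,d=r.capture("wrist");c=cam("wrist",s);P=cloud(c,d)
p2,_=r.capture("top")
cv2.imwrite("pics/c2.png",np.vstack([p[::1],cv2.resize(p2[145:285,270:490],(640,407))])[:, :][0:807][::2, ::1] if 0 else np.hstack([cv2.resize(p,(400,250)),cv2.resize(p2[145:285,270:494],(400,250))]))
# hob and worktop heights near finger path
Pt=cloud(cam("top"),np.load("top_d.npy"))
m=(abs(Pt[...,0]-.49)<.05)
for y in(-.30,-.25,-.22,-.2,-.18,-.165): 
    q=Pt[m&(abs(Pt[...,1]-y)<.006)];print(y,np.median(q[:,2]),q[:,2].max())
E
```

```text
{'time': 3.85, 'position': array([ 0.4871, -0.2067,  0.0661]), 'tool_rot': array([-0.7069,  0.7073,  0.0032, -0.0018]), 'joint_pos': array([-0.0221, -0.0858, -0.3766, -0.0019, -1.2871,  0.0222]), 'width': 0.06421427355691016, 'force': array([-0.3817,  0.6056, -1.0256])}
-0.3 -0.0005612268985599744 0.008250638096537699
-0.25 -0.0005182604777747013 0.008773374774901033
-0.22 -0.0006080458625932206 0.007997899956623922
-0.2 -0.0010494997335261935 0.0036392360091830334
-0.18 -0.0012292152621260488 0.0027658295521137966
-0.165 -0.000649451468207829 0.0040402585084022835
```

View pics/c2.png

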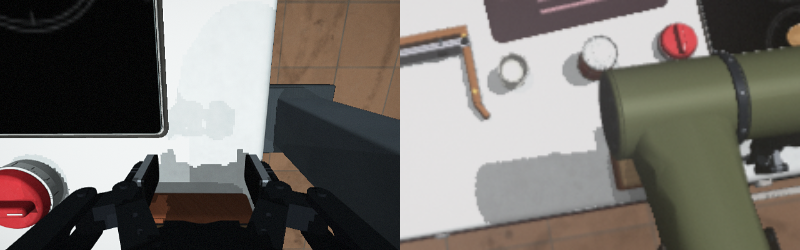

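>>> servo_tool([
  [[0,0,0.02],[0,0,0]],
  [[0,0,0.038],[0,0,0]],
  [[-0.015,0,0.038],[0,0,0]],
  [[-0.03,0,0.038],[0,0,0]],
])

```text
time: 4.35
position: [0.4912, -0.177, 0.0344]
tool_rot: [-0.706, 0.708, -0.001, 0.001]
force: [0.4, 0.8, -0.1]
width: 0.0643
gripper_force: 0.0
```

>>> servo_tool([
  [[-0.005,0,0],[0,0,0]],
  [[-0.01,0,0],[0,0,0]],
  [[-0.015,0,0],[0,0,0]],
  [[-0.02,0,0],[0,0,0]],
  [[-0.027,0,0],[0,0,0]],
])

```text
time: 4.85
position: [0.4908, -0.1504, 0.0335]
tool_rot: [-0.707, 0.707, -0.001, -0.0]
force: [-0.1, -4.4, 2.4]
width: 0.0645
gripper_force: 2.4
```

>>> servo_tool([
  [[-0.01,0,0],[0,0,0]],
  [[-0.02,0,0],[0,0,0]],
  [[-0.03,0,0],[0,0,0]],
  [[-0.04,0,0],[0,0,0]],
  [[-0.05,0,0],[0,0,0]],
])

```text
time: 5.35
position: [0.4908, -0.1, 0.0335]
tool_rot: [0.707, -0.707, 0.001, 0.0]
force: [0.9, -4.9, 4.4]
width: 0.0642
gripper_force: 2.6
```

>>> servo_tool([
  [[-0.012,0,0],[0,0,0]],
  [[-0.026,0,0],[0,0,0]],
  [[-0.04,0,0],[0,0,0]],
  [[-0.055,0,0],[0,0,0]],
  [[-0.07,0,0],[0,0,0]],
])

```text
time: 5.85
position: [0.4907, -0.0298, 0.0334]
tool_rot: [0.707, -0.707, 0.001, 0.0]
force: [0.7, -5.6, 4.1]
width: 0.0638
gripper_force: 2.7
```

>>> servo_tool([
  [[-0.014,0,0],[0,0,0]],
  [[-0.028,0,0],[0,0,0]],
  [[-0.042,0,0],[0,0,0]],
  [[-0.056,0,0],[0,0,0]],
  [[-0.07,0,0],[0,0,0]],
])

```text
time: 6.35
position: [0.4903, 0.0404, 0.033]
tool_rot: [0.707, -0.707, 0.001, 0.0]
force: [-0.0, -4.6, 4.5]
width: 0.064
gripper_force: 2.6
```

>>> servo_tool([
  [[-0.014,0,0],[0,0,0]],
  [[-0.028,0,0],[0,0,0]],
  [[-0.042,0,0],[0,0,0]],
  [[-0.056,0,0],[0,0,0]],
  [[-0.07,0,0],[0,0,0]],
])

```text
time: 6.85
position: [0.4902, 0.1103, 0.033]
tool_rot: [0.707, -0.707, 0.001, 0.001]
force: [0.7, -5.8, 3.7]
width: 0.0644
gripper_force: 2.7
```

>>> servo_tool([
  [[-0.013,0,0],[0,0,0]],
  [[-0.024,0,0],[0,0,0]],
  [[-0.032,0,0],[0,0,0]],
  [[-0.037,0,0],[0,0,0]],
  [[-0.04,0,0],[0,0,0]],
])

```text
time: 7.35
position: [0.49, 0.1506, 0.0323]
tool_rot: [0.707, -0.707, 0.0, 0.0]
force: [0.4, -5.0, 3.4]
width: 0.0641
gripper_force: 2.6
```

```bash
python3 - <<'E'
from h import *
import pickle
s=r.state();print({k:s[k] for k in("time","position","tool_rot","joint_pos","width","force")})
p,d=r.capture("top");cv2.imwrite("pics/top3.png",p);np.save("top3d.npy",d)
cv2.imwrite("pics/c3.png",cv2.resize(p[145:285,200:450],None,fx=3.2,fy=3.2,interpolation=cv2.INTER_CUBIC))
E
```

```text
{'time': 7.35, 'position': array([0.49  , 0.1506, 0.0323]), 'tool_rot': array([ 0.7074, -0.7068,  0.    ,  0.0003]), 'joint_pos': array([ 0.6916, -0.109 , -0.4634,  0.0001, -1.2169, -0.6909]), 'width': 0.06405586413190628, 'force': array([ 0.352 , -4.9581,  3.361 ])}
```

View pics/c3.png

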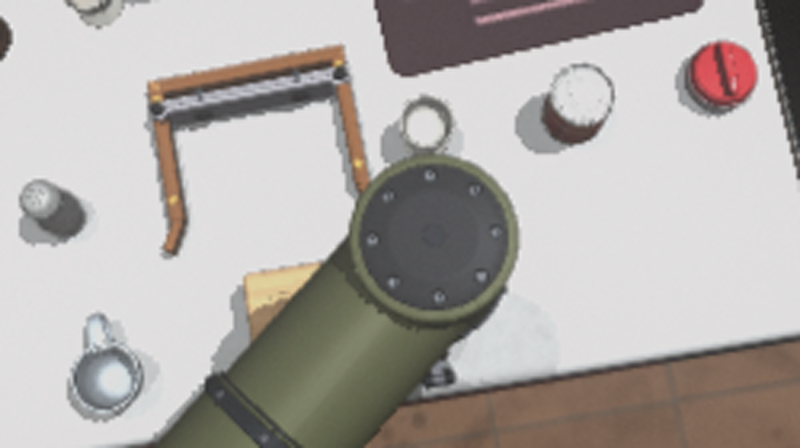

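The dish's lid corner is at (247,275), short of the bay's centre line, and the obstacles are untouched. I'll push about 33 mm further with a 2° turn.

>>> servo_tool([
  [[-0.008,0,0],[0,0,-1]],
  [[-0.018,0,0],[0,0,-2]],
  [[-0.026,0,0],[0,0,-2.2]],
  [[-0.03,0,0],[0,0,-2.2]],
  [[-0.033,0,0],[0,0,-2.2]],
])

```text
time: 7.9
position: [0.4899, 0.1837, 0.0321]
tool_rot: [0.721, -0.693, -0.0, 0.0]
force: [-1.0, -5.1, 2.4]
width: 0.0639
gripper_force: 2.3
```

>>> servo_tool([
  [[0.01,0,0],[0,0,0]],
  [[0.04,0,0],[0,0,0]],
  [[0.05,0,-0.04],[0,0,0]],
  [[0.06,0,-0.08],[0,0,0]],
  [[0.07,0,-0.13],[0,0,0]],
])

```text
time: 8.4
position: [0.4918, 0.1129, 0.161]
tool_rot: [0.721, -0.693, -0.001, 0.001]
force: [2.2, -0.2, 0.0]
width: 0.0641
gripper_force: 0.0
```

>>> servo_tool([
  [[0.03,0,-0.03],[0,0,0]],
  [[0.07,0,-0.05],[0,0,0]],
  [[0.07,0,-0.05],[0,0,0]],
  [[0.07,0,-0.05],[0,0,0]],
], jaw=0.0)

```text
time: 8.8
position: [0.4955, 0.0434, 0.2112]
tool_rot: [0.72, -0.694, -0.001, -0.001]
force: [0.6, 0.6, -0.6]
width: 0.0856
gripper_force: 0.0
```

```bash
python3 - <<'E'
from h import *
import pickle
s=r.state();print({k:s[k] for k in("time","position","tool_rot","joint_pos","width","force")});pickle.dump(s,open("w4s.pkl","wb"))
p,d=r.capture("wrist");cv2.imwrite("pics/w4.png",p);np.save("w4d.npy",d)
p,d=r.capture("top");cv2.imwrite("pics/top4.png",p);np.save("top4d.npy",d)
E
```

```text
{'time': 8.8, 'position': array([0.4955, 0.0434, 0.2112]), 'tool_rot': array([ 0.7202, -0.6938, -0.0006, -0.001 ]), 'joint_pos': array([ 0.4923, -0.2391, -0.2447, -0.0017, -1.5637, -0.4549]), 'width': 0.0856048729240917, 'force': array([ 0.5837,  0.5627, -0.6334])}
```

View pics/w4.png

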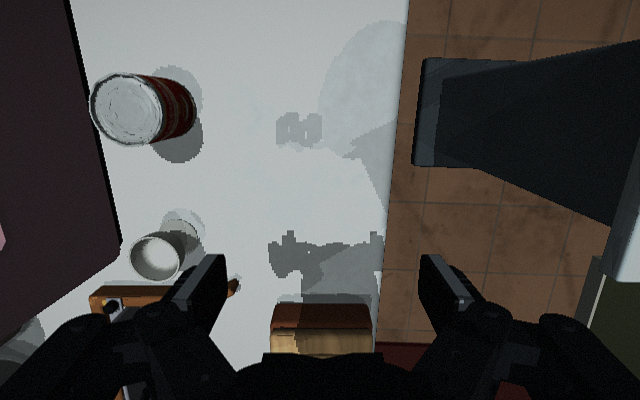

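The wrist view only shows the dish's side at (320,325), with the tin and egg cup standing clear, so I'll use the top view.

```bash
python3 - <<'E'
from h import *
p=cv2.imread("pics/top4.png")
cv2.imwrite("pics/c4.png",cv2.resize(p[150:270,210:350],None,fx=5,fy=5,interpolation=cv2.INTER_CUBIC))
E
```

```text
(no output)
```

View pics/c4.png

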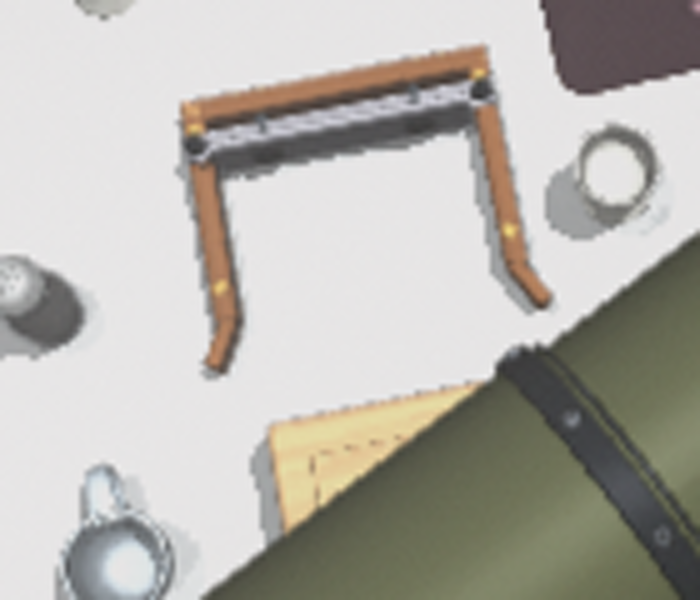

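Crop: front screws on the rails at (221,287) and (511,230), rear ones at (194,128) and (479,73). The lid's front-left corner is at (272,428), with its front edge running to (470,386).

```bash
python3 - <<'E'
from h import *
c=cam("top");f=lambda x,y,z:onplane(c,[210+(x+.5)/5-.5,150+(y+.5)/5-.5],z)[0][:2]
FL,FR,BL,BR=f(221,287,.026),f(511,230,.026),f(194,128,.03),f(479,73,.03)
print(FL,FR,BL,BR,"widths",np.linalg.norm(FL-FR),np.linalg.norm(BL-BR))
bend=(f(238,315,.026)+f(512,265,.026))/2
F=(FL+FR)/2;B=(BL+BR)/2;print("yaw from axis",np.degrees(np.arctan2(*(B-F)[::-1])),"yaw front pair",np.degrees(np.arctan2(*( (FL-FR)*[-1,1]))),"F",F,"B",B,"bend mid",bend)
# inner edges of rails
y0=np.radians(2.2)
p=cv2.imread("pics/top4.png")
hsv=cv2.cvtColor(p,cv2.COLOR_BGR2HSV)
m=((hsv[...,0]>10)&(hsv[...,0]<30)&(hsv[...,1]>50)&(hsv[...,2]>150)).astype(np.uint8);m[:222]=0
v,u=np.nonzero(m[:, :320]);
# front edge: topmost lid pixel per column; left edge: leftmost per row
fe=np.array([(x,v[u==x].min()-.5) for x in range(267,300) if (u==x).any()]);le=np.array([(u[v==y].min()-.5,y) for y in range(238,250) if (v==y).any()])
for n,e in(("front",fe),("left",le)):
    X=onplane(c,e,.064)[:,:2];l=cv2.fitLine((X*1000).astype(np.float32),cv2.DIST_HUBER,0,.01,.01).ravel();print(n,l,np.degrees(np.arctan2(l[1],l[0])))
E
```

```text
[0.6249 0.3546] [0.6311 0.1858] [0.7203 0.3582] [0.7264 0.1898] widths 0.16889858715044995 0.1685876673180355
yaw from axis 2.2902631072069055 yaw front pair 2.088880036173826 F [0.628  0.2702] B [0.7233 0.274 ] bend mid [0.6089 0.2677]
front [  0.0368  -0.9993 538.4791 276.1058] -87.8911
left [  0.1522   0.9883 554.4517 600.679 ] 81.24284
```

```bash
python3 - <<'E'
from h import *
c=cam("top");f=lambda x,y,z:onplane(c,[210+(x+.5)/5-.5,150+(y+.5)/5-.5],z)[0][:2]
a=np.radians(2.2);ex=np.array([np.cos(a),np.sin(a)]);ey=np.array([-np.sin(a),np.cos(a)]);F=np.array([.628,.2702])
for x,y in((270,426),(279,490),(285,525)):
    q=f(x,y,.064);print("left edge pt",q,"bay y",(q-F)@ey,"x rel F",(q-F)@ex)
# same measure on the initial picture: lid edges vs dish
p=cv2.imread("pics/top0.png");hsv=cv2.cvtColor(p,cv2.COLOR_BGR2HSV)
m=((hsv[...,0]>10)&(hsv[...,0]<30)&(hsv[...,1]>50)&(hsv[...,2]>150)).astype(np.uint8);m[:200]=0;m[:,:370]=0;m[260:]=0;m[:,450:]=0
k,l,st,_=cv2.connectedComponentsWithStats(m);i=1+np.argmax(st[1:,4]);v,u=np.nonzero(l==i);X=onplane(c,np.c_[u,v],.064)[:,:2]*1000
print("initial lid",cv2.minAreaRect(X.astype(np.float32)))
E
```

```text
left edge pt [0.5354 0.3312] bay y 0.06453012783680546 x rel F -0.09021067842209746
left edge pt [0.5004 0.3307] bay y 0.06539326189909499 x rel F -0.12521948376423442
left edge pt [0.4814 0.3299] bay y 0.06529415738150639 x rel F -0.14424945323900826
initial lid ((491.9338684082031, -78.31456756591797), (132.84242248535156, 103.14593505859375), 89.35099029541016)
```

>>> servo_tool([
  [[-0.045,0.022,0],[0,0,0]],
  [[-0.09,0.044,0],[0,0,0]],
  [[-0.135,0.067,0],[0,0,0]],
  [[-0.18,0.09,0],[0,0,0]],
  [[-0.221,0.112,0],[0,0,0]],
])

```text
time: 9.4
position: [0.3728, 0.2624, 0.2102]
tool_rot: [0.721, -0.692, -0.0, 0.001]
force: [1.4, -0.3, 0.6]
width: 0.0855
gripper_force: 0.0
```

>>> servo_tool([
  [[0,0,0],[0,0,8.5]],
  [[0,0,0],[0,0,17]],
  [[0,0,0],[0,0,25.5]],
  [[0,0,0],[0,0,34]],
  [[0,0,0],[0,0,42.5]],
])

```text
time: 9.9
position: [0.3741, 0.261, 0.2099]
tool_rot: [-0.419, 0.908, -0.0, -0.001]
force: [-0.7, -0.4, 0.4]
width: 0.0851
gripper_force: 0.0
```

>>> servo_tool([
  [[0,0,0],[0,0,8.5]],
  [[0,0,0.02],[0,0,17]],
  [[0,0,0.05],[0,0,25.5]],
  [[0,0,0.08],[0,0,34]],
  [[0,0,0.11],[0,0,42.5]],
])

```text
time: 10.4
position: [0.3739, 0.2606, 0.0989]
tool_rot: [-0.061, 0.998, -0.0, -0.001]
force: [0.4, 1.2, 0.5]
width: 0.085
gripper_force: 0.0
```

>>> servo_tool([
  [[0,0,0.01],[0,0,5]],
  [[0,0,0.01],[0,0,5]],
  [[0,0,0.01],[0,0,5]],
])

```text
time: 10.7
position: [0.3747, 0.2606, 0.0913]
tool_rot: [-0.021, 1.0, -0.0, -0.0]
force: [-0.0, -0.1, 0.9]
width: 0.0854
gripper_force: 0.0
```

```bash
python3 - <<'E'
from h import *
s=r.state();print({k:s[k] for k in("time","position","tool_rot","joint_pos","width","force")})
R0=R.from_quat(s["tool_rot"]).as_matrix();print("heading",np.degrees(np.arctan2(R0[1,0],R0[0,0])))
p,d=r.capture("top");p2,d2=r.capture("wrist")
cv2.imwrite("pics/c5.png",np.hstack([cv2.resize(p[150:290,200:424],(400,250)),cv2.resize(p2,(400,250))]))
E
```

```text
{'time': 10.7, 'position': array([0.3747, 0.2606, 0.0913]), 'tool_rot': array([-0.0214,  0.9998, -0.0002, -0.0001]), 'joint_pos': array([ 1.0528, -0.3242, -0.5323,  0.0001, -1.3632, -2.5809]), 'width': 0.08544767180676549, 'force': array([-0.021 , -0.06  ,  0.8993])}
heading -177.55229771649357
```

View pics/c5.png

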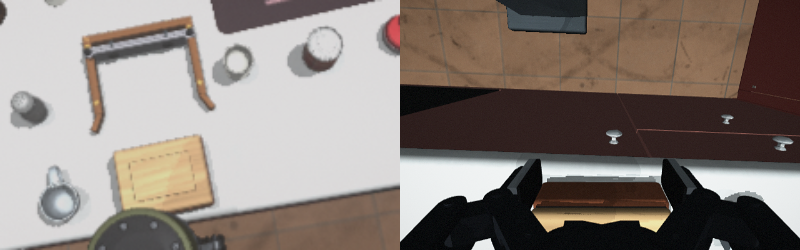

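The top view now shows the whole dish lid (165,172), centred in front of the bay and clear of the mug (58,190). I'll measure its offset before going in.

```bash
cat >> h.py <<'E'
def lid():
    c=cam("top");p,_=r.capture("top");hsv=cv2.cvtColor(p,cv2.COLOR_BGR2HSV)
    m=((hsv[...,0]>10)&(hsv[...,0]<30)&(hsv[...,1]>50)&(hsv[...,2]>150)).astype(np.uint8);m[:165]=0;m[275:]=0;m[:,:255]=0;m[:,330:]=0
    m=cv2.morphologyEx(m,cv2.MORPH_OPEN,np.ones((3,3),np.uint8));k,l,st,_=cv2.connectedComponentsWithStats(m);i=1+np.argmax(st[1:,4]);v,u=np.nonzero(l==i)
    X=onplane(c,np.c_[u,v],.064)[:,:2];rc=cv2.minAreaRect((X*1000).astype(np.float32))
    a=np.radians(2.2);q=np.array(rc[0])/1000-[.628,.2702];return rc,q@[np.cos(a),np.sin(a)]+.018,q@[-np.sin(a),np.cos(a)]
E
python3 -c "
from h import *
print(lid())"
```

```text
(((487.29644775390625, 264.324951171875), (102.73148345947266, 133.44540405273438), 2.1056745052337646), np.float64(-0.12282537221955979), np.float64(-0.00046941732448806085))
```

>>> servo_tool([
  [[0,0,0.035],[0,0,0]],
  [[0,0,0.064],[0,0,0]],
  [[-0.01,0,0.064],[0,0,0]],
  [[-0.03,0,0.064],[0,0,0]],
  [[-0.038,0,0.064],[0,0,0]],
])

```text
time: 11.35
position: [0.4152, 0.2625, 0.0295]
tool_rot: [-0.02, 1.0, 0.001, 0.001]
force: [0.8, -0.0, 0.6]
width: 0.0856
gripper_force: 0.0
```

>>> servo_tool([
  [[-0.004,0,0],[0,0,0]],
  [[-0.009,0,0],[0,0,0]],
  [[-0.015,0,0],[0,0,0]],
  [[-0.022,0,0],[0,0,0]],
  [[-0.03,0,0],[0,0,0]],
])

```text
time: 11.85
position: [0.4428, 0.2631, 0.0279]
tool_rot: [-0.02, 1.0, 0.0, -0.0]
force: [-5.5, 0.5, 4.4]
width: 0.0856
gripper_force: 2.7
```

>>> servo_tool([
  [[-0.009,0,0],[0,0,0]],
  [[-0.018,0,0],[0,0,0]],
  [[-0.026,0,0],[0,0,0]],
  [[-0.034,0,0],[0,0,0]],
  [[-0.04,0,0],[0,0,0]],
])

```text
time: 12.35
position: [0.4831, 0.2646, 0.0278]
tool_rot: [-0.02, 1.0, 0.0, -0.0]
force: [-4.9, 0.6, 3.6]
width: 0.0853
gripper_force: 2.7
```

```bash
python3 -c "
from h import *
print(r.state()['position'],r.state()['force']);print(lid())"
```

```text
[0.4831 0.2646 0.0278] [-4.8586  0.6162  3.5828]
(((549.196044921875, 228.84762573242188), (100.71710205078125, 58.08087921142578), 2.371439218521118), np.float64(-0.06233329702475822), np.float64(-0.03829678292824308))
```

>>> servo_tool([
  [[-0.008,0,0],[0,0,0]],
  [[-0.016,0,0],[0,0,0]],
  [[-0.024,0,0],[0,0,0]],
  [[-0.03,0,0],[0,0,0]],
  [[-0.035,0,0],[0,0,0]],
])

```text
time: 12.9
position: [0.5183, 0.2658, 0.0274]
tool_rot: [-0.019, 1.0, -0.0, -0.0]
force: [-5.2, 0.3, 4.7]
width: 0.0858
gripper_force: 2.6
```

>>> servo_tool([
  [[-0.006,0,0],[0,0,0]],
  [[-0.012,0,0],[0,0,0]],
  [[-0.018,0,0],[0,0,0]],
  [[-0.023,0,0],[0,0,0]],
  [[-0.027,0,0],[0,0,0]],
])

```text
time: 13.4
position: [0.5452, 0.2668, 0.0274]
tool_rot: [-0.02, 1.0, -0.0, -0.0]
force: [-5.2, -0.0, 4.5]
width: 0.0853
gripper_force: 2.7
```

```bash
python3 -c "
from h import *
print(r.state()['position'],r.state()['force']);print(lid())"
```

```text
[0.5452 0.2668 0.0274] [-5.1858 -0.0365  4.4573]
(((612.339111328125, 221.19882202148438), (97.43126678466797, 37.692237854003906), 3.1341757774353027), np.float64(0.00046960684685730045), np.float64(-0.04836387280989057))
```

>>> servo_tool([
  [[-0.003,0,0],[0,0,0]],
  [[-0.006,0,0],[0,0,0]],
  [[-0.008,0,0],[0,0,0]],
  [[-0.01,0,0],[0,0,0]],
  [[-0.011,0,0],[0,0,0]],
])

```text
time: 13.95
position: [0.5559, 0.2672, 0.0272]
tool_rot: [-0.02, 1.0, -0.0, -0.0]
force: [-4.4, -1.2, 2.7]
width: 0.0851
gripper_force: 2.2
```

>>> servo_tool([
  [[-0.001,0,0],[0,0,0]],
  [[-0.002,0,0],[0,0,0]],
  [[-0.003,0,0],[0,0,0]],
])

```text
time: 14.25
position: [0.5588, 0.2674, 0.0272]
tool_rot: [-0.02, 1.0, -0.0, -0.0]
force: [-4.3, -0.4, 2.2]
width: 0.0852
gripper_force: 2.0
```

>>> servo_tool([
  [[-0.001,0,0],[0,0,0]],
  [[-0.002,0,0],[0,0,0]],
])

```text
time: 14.45
position: [0.5608, 0.2675, 0.0272]
tool_rot: [-0.02, 1.0, -0.0, -0.0]
force: [-3.8, 0.1, 1.0]
width: 0.0851
gripper_force: 2.0
```

>>> servo_tool([
  [[-0.001,0,0],[0,0,0]],
  [[-0.002,0,0],[0,0,0]],
])

```text
time: 14.65
position: [0.5629, 0.2676, 0.0272]
tool_rot: [-0.02, 1.0, 0.0, -0.0]
force: [-3.7, 0.0, 1.4]
width: 0.0851
gripper_force: 1.9
```

>>> servo_tool([
  [[-0.0007,0,0],[0,0,0]],
  [[-0.0015,0,0],[0,0,0]],
])

```text
time: 14.85
position: [0.5644, 0.2676, 0.0272]
tool_rot: [-0.02, 1.0, -0.0, -0.0]
force: [-4.4, -0.4, 0.2]
width: 0.0857
gripper_force: 1.8
```

>>> servo_tool([
  [[-0.0007,0,0],[0,0,0]],
  [[-0.0015,0,0],[0,0,0]],
])

```text
time: 15.05
position: [0.5659, 0.2677, 0.0272]
tool_rot: [-0.02, 1.0, 0.0, -0.0]
force: [-3.3, -0.3, 0.5]
width: 0.0853
gripper_force: 1.7
```

>>> servo_tool([
  [[-0.0007,0,0],[0,0,0]],
  [[-0.0015,0,0],[0,0,0]],
])

```text
time: 15.25
position: [0.5673, 0.2677, 0.0272]
tool_rot: [-0.02, 1.0, 0.0, -0.0]
force: [-3.4, 0.6, 0.4]
width: 0.0848
gripper_force: 1.6
```

>>> servo_tool([
  [[-0.0007,0,0],[0,0,0]],
  [[-0.0015,0,0],[0,0,0]],
])

```text
time: 15.45
position: [0.5689, 0.2678, 0.0272]
tool_rot: [-0.02, 1.0, 0.0, -0.0]
force: [-2.3, -0.2, -0.7]
width: 0.0857
gripper_force: 1.5
```

>>> servo_tool([
  [[-0.0007,0,0],[0,0,0]],
  [[-0.0015,0,0],[0,0,0]],
])

```text
time: 15.65
position: [0.5704, 0.2679, 0.0272]
tool_rot: [-0.02, 1.0, 0.0, -0.0]
force: [-2.1, -0.5, -0.5]
width: 0.0857
gripper_force: 1.5
```

>>> servo_tool([
  [[-0.0007,0,0],[0,0,0]],
  [[-0.0015,0,0],[0,0,0]],
])

```text
time: 15.85
position: [0.5718, 0.2679, 0.0272]
tool_rot: [-0.02, 1.0, 0.0, -0.0]
force: [-3.1, 0.3, -0.6]
width: 0.0857
gripper_force: 1.4
```

>>> servo_tool([
  [[-0.0007,0,0],[0,0,0]],
  [[-0.0015,0,0],[0,0,0]],
])

```text
time: 16.05
position: [0.5733, 0.268, 0.0272]
tool_rot: [-0.02, 1.0, 0.0, -0.0]
force: [-2.6, -0.1, -0.9]
width: 0.0854
gripper_force: 1.3
```

>>> servo_tool([
  [[-0.0007,0,0],[0,0,0]],
  [[-0.0015,0,0],[0,0,0]],
])

```text
time: 16.25
position: [0.5749, 0.268, 0.0272]
tool_rot: [-0.02, 1.0, 0.0, -0.0]
force: [-2.4, -0.6, -1.6]
width: 0.085
gripper_force: 1.3
```

>>> servo_tool([
  [[-0.0007,0,0],[0,0,0]],
  [[-0.0015,0,0],[0,0,0]],
])

```text
time: 16.45
position: [0.5763, 0.2681, 0.0272]
tool_rot: [-0.02, 1.0, 0.0, -0.0]
force: [-2.7, -0.4, -2.5]
width: 0.0855
gripper_force: 1.2
```

>>> servo_tool([
  [[-0.0007,0,0],[0,0,0]],
  [[-0.0015,0,0],[0,0,0]],
])

```text
time: 16.65
position: [0.5779, 0.2682, 0.0273]
tool_rot: [-0.02, 1.0, 0.0, -0.0]
force: [-2.2, -1.3, -2.7]
width: 0.0851
gripper_force: 1.2
```

```bash
python3 -c "
from h import *
print(r.state()['position'],r.state()['force']);print(lid())
p,_=r.capture('top');q,_=r.capture('side')
cv2.imwrite('pics/c6.png',np.hstack([cv2.resize(p[150:250,220:360],(420,300),interpolation=2),cv2.resize(q[180:300,210:378],(380,300)[:2],interpolation=2)]))"
```

```text
[0.5779 0.2682 0.0273] [-2.1734 -1.285  -2.656 ]
(((645.9652709960938, 220.97499084472656), (96.59053802490234, 35.204078674316406), 2.925029993057251), np.float64(0.034062388835879774), np.float64(-0.04987837360204168))
```

View pics/c6.png

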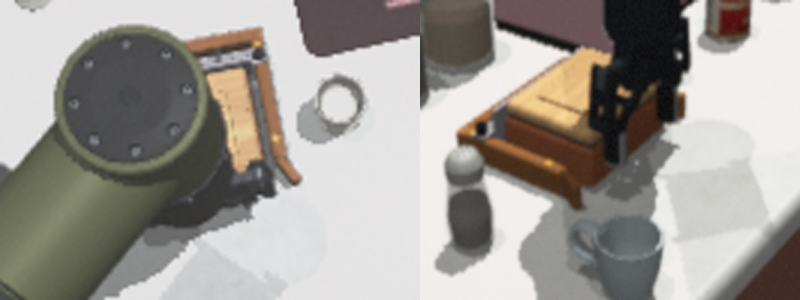

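The dish sits between the rails with the divider just ahead of it. The left half is hidden by the arm, and the right gap is even. I'll continue the creep.

>>> servo_tool([
  [[-0.0007,0,0.0003],[0,0,0]],
  [[-0.0015,0,0.0005],[0,0,0]],
])

```text
time: 17.0
position: [0.5783, 0.2682, 0.0273]
tool_rot: [-0.02, 1.0, -0.0, -0.001]
force: [-13.4, -0.8, 6.0]
width: 0.0854
gripper_force: 6.6
```

>>> servo_tool([
  [[-0.0007,0,0],[0,0,0]],
  [[-0.0015,0,0],[0,0,0]],
])

```text
time: 17.2
position: [0.5784, 0.2682, 0.0273]
tool_rot: [-0.02, 1.0, -0.001, -0.003]
force: [-21.2, -1.0, 10.1]
width: 0.0855
gripper_force: 10.3
```

>>> servo_tool([
  [[0.0006,0,0],[0,0,0]],
  [[0.0006,0,0],[0,0,0]],
  [[0.0006,0,0],[0,0,0]],
])

```text
time: 17.5
position: [0.5784, 0.2682, 0.0274]
tool_rot: [-0.02, 1.0, -0.0, -0.002]
force: [-14.8, -1.5, 6.5]
width: 0.0854
gripper_force: 7.2
```

>>> servo_tool([
  [[0,0,0],[0,0,0]],
  [[0,0,0],[0,0,0]],
  [[0,0,0],[0,0,0]],
  [[0,0,0],[0,0,0]],
])

```text
time: 17.9
position: [0.5784, 0.2682, 0.0273]
tool_rot: [-0.02, 1.0, -0.0, -0.002]
force: [-13.4, -0.7, 7.8]
width: 0.0854
gripper_force: 7.2
```

>>> servo_tool([
  [[0.002,0,0],[0,0,0]],
  [[0.005,0,0],[0,0,0]],
  [[0.015,0,0],[0,0,0]],
  [[0.04,0,0],[0,0,0]],
  [[0.08,0,0],[0,0,0]],
])

```text
time: 18.4
position: [0.5003, 0.265, 0.0268]
tool_rot: [-0.019, 1.0, 0.0, 0.001]
force: [-1.0, 1.4, 0.6]
width: 0.0857
gripper_force: 0.0
```

>>> servo_tool([
  [[0.05,0,-0.04],[0,0,0]],
  [[0.1,0,-0.08],[0,0,0]],
  [[0.1,0,-0.12],[0,0,0]],
  [[0.1,0,-0.12],[0,0,0]],
])

```text
time: 18.8
position: [0.4006, 0.2626, 0.1535]
tool_rot: [-0.021, 1.0, 0.004, 0.004]
force: [0.9, -0.4, 1.1]
width: 0.0855
gripper_force: 0.0
```

```bash
python3 -c "
from h import *
print(r.state()['position'],r.state()['force'],r.state()['time']);print(lid())
p,_=r.capture('top');q,_=r.capture('side')
cv2.imwrite('pics/c7.png',np.hstack([cv2.resize(p[150:250,220:360],(420,300),interpolation=2),cv2.resize(q[180:300,210:378],(380,300)[:2],interpolation=2)]))"
```

```text
[0.4006 0.2626 0.1535] [ 0.9488 -0.406   1.0657] 18.8
(((640.9651489257812, 269.80670166015625), (103.68061065673828, 133.4617462158203), 2.2397522926330566), np.float64(0.03094049466568986), np.float64(-0.0008907121078458774))
```

View pics/c7.png

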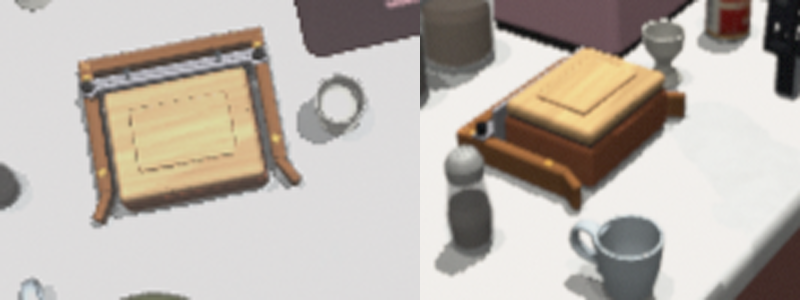

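The dish sits square against the divider, 1 mm off the centre line. The shaker, mug and egg cup are untouched, and the hand is clear.

```bash
python3 -c "
from station import r
print(r.job_done())"
```

```text
the job is handed in; nothing more can be done
None
```

The dish is in the bay against the divider's buffers, about 1 mm off the centre line and square to it, and the job is handed in at about 19 s. The press on the divider, estimated from wrist force less sliding friction, held at about 8–13 N for 0.7 s after a brief peak near 14 N; I have no direct reading of it, and the hand-in returned no verdict.

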